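Sort the sample clamps by flexing them

TASK

Squeeze the orange handles of each of the two scissors clamps to see whether its hinge works. Lay a clamp that closes, left closed, flat in the green stock tray, and one that has seized flat in the red repair tray.

Things in the scene. Friction and masses are not known exactly. Their poses are not given: they have to be found in the camera images.
- clamp_a_grip (a point): One of two like-looking flat scissors clamps: crossed steel halves, upright rivet, orange handles; 115 mm long, 18 high, 120 g. Point midway between the open handles, 9 above the underside: squeeze here, along y. x runs from handles to jaws, z up: rivet x=+50, jaw tips +79, handle ends -36. Handle bars 70 long, 9 thick, at y=+-20 when open (49 over the outsides; 26 shut)
- clamp_a_arm (a joint): hinge of clamp_a: 0 as found (handles spread), grows as they are squeezed together, 0.5 rad fully shut. If free, a squeeze of a few newtons shuts it and it stays shut when let go; if seized it does not give and stays near 0. The grip point is fixed to one half: as the handles shut it turns up to 15 degrees and shifts about 12 mm off the midline
- clamp_b_grip (a point): The other of two like-looking flat scissors clamps: crossed steel halves, upright rivet, orange handles; 115 mm long, 18 high, 120 g. Point midway between the open handles, 9 above the underside: squeeze here, along y. x runs from handles to jaws, z up: rivet x=+50, jaw tips +79, handle ends -36. Handle bars 70 long, 9 thick, at y=+-20 when open (49 over the outsides; 26 shut)
- clamp_b_arm (a joint): hinge of clamp_b: 0 as found (handles spread), grows as they are squeezed together, 0.5 rad fully shut. If free, a squeeze of a few newtons shuts it and it stays shut when let go; if seized it does not give and stays near 0. The grip point is fixed to one half: as the handles shut it turns up to 15 degrees and shifts about 12 mm off the midline
- stock_tray: green stock tray, fixed to the table: 120 (x) by 170 mm (y), floor 4 thick, rim 4 wide and 10 high in all. Origin under the centre at table height; its y axis is its long direction, z up.
- repair_tray: red repair tray, fixed to the table: 120 (x) by 170 mm (y), floor 4 thick, rim 4 wide and 10 high in all. Origin under the centre at table height; its y axis is its long direction, z up.

How it is judged:
By the outcome, as a careful person would: the job done as asked, in the order asked, and still so for the second after the job is handed in, with the robot touching nothing.
It also fails if it takes over 54 s, if anything falls off the work surface, if the arm or the gripper's body presses on something with over 40 N, if the wrist force passes 120 N, or if a joint passes its speed limit or range.

ROBOT

A 7-joint arm with a two-finger parallel gripper is mounted at the origin on a cart in front of the work surface, level with it; the furniture and walls round the work are solid. World frame = base frame: x ahead of the robot, y to its left, z up, the work surface at z = 0. Lengths are in m, angles in rad, forces in N, time in s.
With the tool pointing down it reaches from about 0.4 to 0.85 m from the base axis. Payload 10.4 kg.
Tool frame: the origin (TCP) lies on the centre line of the jaws, within the pads' length; the fingertips stand 8 mm ahead of it and the grasp point (between the pads) lies 11 mm behind it (r.finger_overhang is the distance from the TCP to the fingertips, in m); z points along the fingers, y is the line along which they close (so a half turn about z gives the same grasp; the last joint's range is limited). The gripper opens to 87 mm and grips with 3 to 60 N. Pads are 19 mm wide; open, the fingers measure 117 mm over their backs; the gripper's body (75 mm by 190 mm) begins 51 mm behind the grasp point.
Start: joints at [1.082, 0.332, -0.065, 1.46, 0.022, 1.35, -0.088], TCP at [0.281, -0.558, 0.231] pointing down, gripper open.
Joint ranges: [-2.6, 2.6], [-0.5, 2.12], [-1.47, 1.34], [0.16, 2.42], [-1.27, 4.41], [0.06, 2.06], [-2.6, 2.6]. Speed limits (rad/s): [2.22, 2.22, 2.79, 2.79, 3.14, 3.14, 3.14].

INTERFACE

Orientations are given as a unit quaternion [x, y, z, w].
In Python, from bench import r, vision gives the robot as it stands.
- The arm moves only by the tool drive_tool, never from a script. Its argument "series" is a list of rows, each a list of 2 entries, a list of its own where there are three numbers: the shift along the world's x, y, z in cm, then the turn about the world's z in degrees. A call has exactly 10 rows; each row shifts and turns the commanded pose from where the row before left it; what a row does not reach is not made up. A row lasts 1/8 s, in which the tool goes at most 62.5 mm and 10.7 degrees, less where a joint would pass 70% of its speed; a pose out of reach is approached as far as the arm can. A call with a gripper value outside its range is refused whole. "hand" is the closure, from 0 (fully open) to 1 (shut), set as the call begins (left out, the last holds). The fingers move at their own pace and stop on an object; "newtons" is the grip in N (left out, the last holds). Time passes only in rows, so rows that do not move let the fingers close, or fill a call up. It gives the time, the measured TCP pose, the force, the opening and the grip force at its end, in the units of the state.
- r.read_state(): the state, without advancing time (a new reading comes with each control period).
- vision.camera(name): name is "side" or "top"; returns a dict with "color" (384x512x3 uint8, red, green, blue), "intrinsics" (3x3 intrinsics, pixels), "k1" (the pictures are not rectified: a ray, as slopes to the right and down, at radius r is drawn at 1 + k1 r^2 times it, then the intrinsics apply), "R" (3x3) and "t" (3): a world point X has camera coordinates R X + t. Camera axes: x right, y down, z forward; pixel columns grow to the right and rows downward; lengths in m; the calibration is good to about 2 mm. A picture is of the moment at which its call begins. There is no depth.
- r.close_job(): hands the job in; it is judged then, once.
The state is a dict: "time": time; "joint_positions": joint angles; "joint_vel": joint speeds; "joint_torque": joint torques, N m; "ee_pos": TCP position; "eef_rot": TCP orientation; "ft_force": force on the tool from outside, world axes, zero at the start; "torque": the same for the moment, N m; "width": finger opening in m; "grip_force": force on a finger pad.
Only numpy, scipy, OpenCV 4.12 (cv2) and the standard library are available. Lean on these libraries where they do the work, as an engineer would, in place of code of your own. Each camera call takes 0.05 s, during which the arm holds its last target. There are 200 camera calls.

## Working session

There is one attempt and no reset: what is moved stays moved. The work goes in short steps, Python scripts to look and compute and a tool call to move; the robot and the scene stay as the last step left them, time stands still between calls to the robot, and variables do not carry over. Pictures are saved under pics/ and viewed, at most 10 in all, crops included, and the job is handed in when it is done.

Besides the shell and the picture viewer there is one more tool, called after "Emit:" as name(argument=value, ...) on one line, values as JSON. drive_tool: Moves the arm, as the interface text tells. Its arguments: {"type":"object","properties":{"series":{"type":"array"},"hand":{"type":"number"},"newtons":{"type":"number"}},"required":["series"]}

```bash
mkdir -p pics; cat > h.py <<'E'
import numpy as np, cv2
from bench import r, vision
def shot(name,fn=None):
    c=vision.camera(name)
    if fn: cv2.imwrite(fn,c["color"][:,:,::-1])
    return c
def px2w(c,uv,z):
    K=np.array(c["intrinsics"]);k=c["k1"]
    uv=np.atleast_2d(np.array(uv,float)); out=[]
    for u,v in uv:
        d=np.array([(u-K[0,2])/K[0,0],(v-K[1,2])/K[1,1]]); s=d.copy()
        for _ in range(20): s=d/(1+k*(s@s))
        R=np.array(c["R"]);t=np.array(c["t"])
        o=-R.T@t; w=R.T@np.array([s[0],s[1],1])
        out.append(o+w*(z-o[2])/w[2])
    return np.array(out)
E
python3 - <<'E'
from h import *
a=shot("top"); b=shot("side")
cv2.imwrite("pics/a.png",cv2.resize(a["color"][:,:,::-1],(800,600),interpolation=cv2.INTER_CUBIC))
cv2.imwrite("pics/b.png",b["color"][:,:,::-1])
for c in(a,b): print(np.round(c["intrinsics"],1).tolist(),c["k1"],np.round(-np.array(c["R"]).T@c["t"],3), np.round(c["R"],2).tolist())
s=r.read_state();print(s)
E
```

```text
[[422.8, 0.0, 259.5], [0.0, 422.8, 187.4], [0.0, 0.0, 1.0]] 0.05398129491218199 [ 0.256 -0.014  1.138] [[-0.02, -1.0, -0.01], [-0.98, 0.03, -0.19], [0.19, 0.01, -0.98]]
[[433.0, 0.0, 248.6], [0.0, 433.0, 192.3], [0.0, 0.0, 1.0]] -0.08503272717240655 [ 0.059 -0.892  0.577] [[0.91, -0.42, 0.01], [-0.19, -0.43, -0.88], [0.38, 0.8, -0.47]]
{'time': 0.1, 'joint_positions': array([ 1.08242353,  0.33279035, -0.06469913,  1.46084569,  0.02161028,
        1.34987776, -0.08849926]), 'joint_vel': array([-1.16714246e-04, -7.66509341e-05, -7.17853188e-04, -2.11696750e-03,
        3.42635975e-04, -2.51125268e-04,  5.35921652e-04]), 'joint_torque': array([-2.22901572e-04, -6.24547362e+01,  2.36317719e-02, -3.90720606e+01,
       -6.14792691e-02,  3.66216945e-02,  2.63985527e-05]), 'ee_pos': array([ 0.28054505, -0.55813527,  0.22985049]), 'eef_rot': array([ 9.73001684e-01,  2.30797201e-01, -1.72708678e-04, -5.87841891e-04]), 'ft_force': array([-0.15313262,  0.11186146,  0.47075614]), 'torque': array([-0.04722407, -0.01515196, -0.04430108]), 'grip_force': 0.0, 'width': 0.08701008557769421}
```

View pics/a.png

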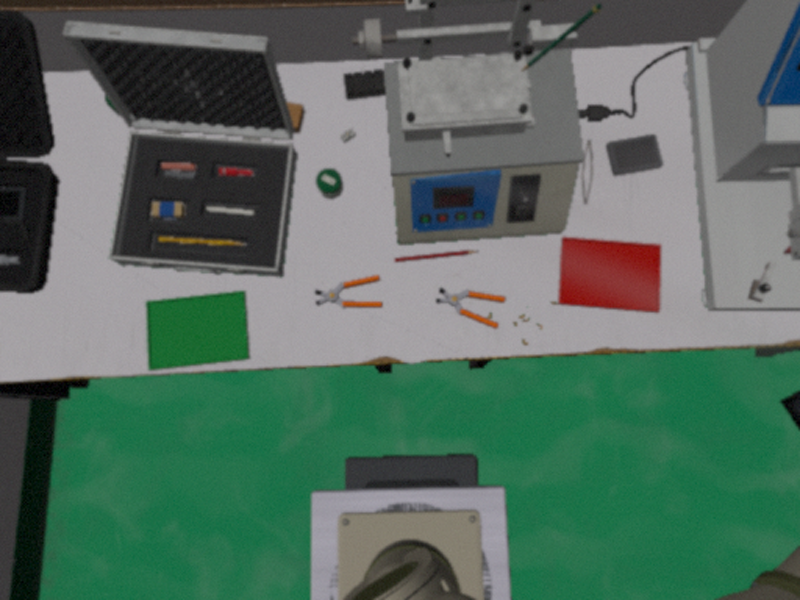

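View pics/b.png

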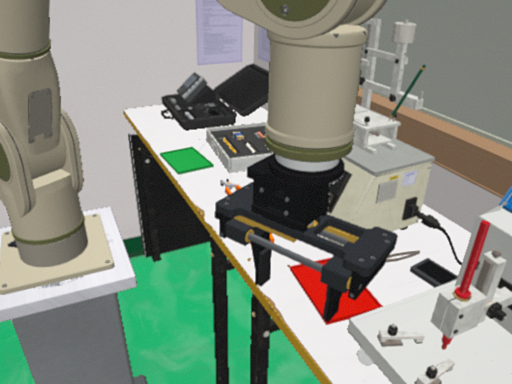

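The top view shows the two clamps, handles to the right: the left one around (350,292) and the right one around (472,305). The green tray is at (198,330) and the red one at (610,275), all in 800x600 pixels. Next I'll enlarge the clamps and segment the colours.

```bash
cat >> h.py <<'E'
def orange(c,z=0.014,amin=25):
    "per orange blob: world centroid, end points along its long axis"
    hsv=cv2.cvtColor(c["color"],cv2.COLOR_RGB2HSV)
    m=cv2.inRange(hsv,(6,150,120),(18,255,255)); n,l,st,ce=cv2.connectedComponentsWithStats(m)
    out=[]
    for i in range(1,n):
        if st[i,4]<amin: continue
        ys,xs=np.where(l==i); W=px2w(c,np.c_[xs,ys],z)[:,:2]; mu=W.mean(0)
        d=np.linalg.svd(W-mu)[2][0]; d*=np.sign(d[1]); s=(W-mu)@d
        out.append((st[i,4],ce[i].round(1),mu.round(4),np.degrees(np.arctan2(d[1],d[0])).round(1),np.round(s.max()-s.min(),4)))
    return out
E
python3 - <<'E'
from h import *
a=shot("top")
cv2.imwrite("pics/c.png",cv2.resize(a["color"][165:225,190:330,::-1],(784,336),interpolation=cv2.INTER_CUBIC))
for o in orange(a): print(*o)
hsv=cv2.cvtColor(a["color"],cv2.COLOR_RGB2HSV)
for n,m in(("g",cv2.inRange(hsv,(50,150,50),(75,255,255))),("r",cv2.inRange(hsv,(0,180,80),(4,255,255))|cv2.inRange(hsv,(174,180,80),(180,255,255)))):
    k,l,st,ce=cv2.connectedComponentsWithStats(m)
    for i in range(1,k):
        if 1500<st[i,4]<6000:
            p=np.argwhere(l==i)[:,::-1].astype(np.int32); (cc,wh,an)=cv2.minAreaRect(p); bx=cv2.boxPoints((cc,wh,an))
            print(n,px2w(a,[cc],0.008).round(4),px2w(a,bx,0.008).round(3)[:,:2].tolist())
E
```

```text
51 [231.  179.7] [0.4987 0.0732] 101.6 0.0565
56 [311.1 189.5] [ 0.4658 -0.143 ] 79.1 0.0573
55 [230.4 194.3] [0.4585 0.0751] 86.8 0.0624
63 [305.7 203.1] [ 0.4291 -0.1266] 65.6 0.0643
g [[0.4216 0.358  0.008 ]] [[0.471, 0.451], [0.486, 0.281], [0.373, 0.266], [0.359, 0.433]]
```

View pics/c.png

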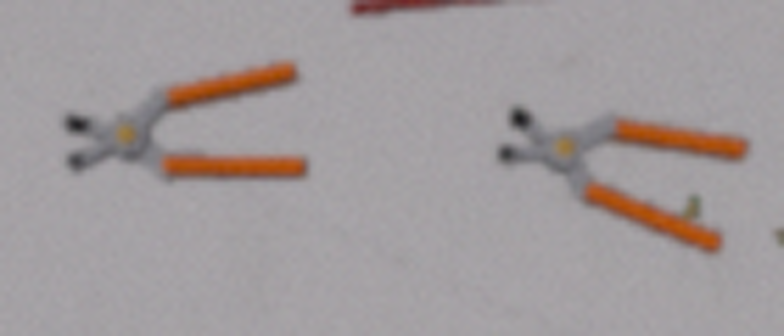

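The crop shows the left rivet at (127,133) and the right one at (565,147), with the jaws to the left of each (+y). I'll check the rivet offset of 50 mm, find the red tray, and see where the instrument and toolbox fronts are.

```bash
python3 - <<'E'
from h import *
a=shot("top"); f=512/800
cr=lambda u,v:(190+u/5.6,165+v/5.6)
P=lambda u,v:(u*f,v*f)
print("rivets",px2w(a,[cr(127,133),cr(565,147)],0.018).round(4)[:,:2].tolist())
print("red",px2w(a,[P(563,237),P(661,244),P(659,312),P(559,303)],0.01).round(4)[:,:2].tolist())
print("instr base",px2w(a,[P(401,243),P(568,232)],0.0).round(3)[:,:2].tolist(),"top of front @0.13",px2w(a,[P(390,172),P(582,160)],0.13).round(3)[:,:2].tolist())
print("toolbox base",px2w(a,[P(112,265),P(280,275)],0.0).round(3)[:,:2].tolist(),'@.05',px2w(a,[P(112,255),P(282,268)],0.05).round(3)[:,:2].tolist())
print("pen",px2w(a,[P(396,260),P(478,252)],0.0).round(3)[:,:2].tolist(),"right base edge",px2w(a,[P(706,308)],0.0).round(3)[:,:2].tolist(),"table edge",px2w(a,[P(300,365),P(600,352)],0.0).round(3)[:,:2].tolist())
E
```

```text
rivets [[0.4743, 0.1225], [0.4618, -0.0881]]
red [[0.5685, -0.2829], [0.5507, -0.4506], [0.4311, -0.4357], [0.4511, -0.268]]
instr base [[0.569, 0.002], [0.58, -0.295]] top of front @0.13 [[0.651, 0.015], [0.662, -0.293]]
toolbox base [[0.542, 0.512], [0.516, 0.217]] @.05 [[0.547, 0.49], [0.517, 0.203]]
pen [[0.538, 0.012], [0.548, -0.134]] right base edge [[0.438, -0.519]] table edge [[0.357, 0.18], [0.366, -0.334]]
```

Emit:
drive_tool(series=[[[1.67,4.23,-1.0],4.6],[[1.67,4.23,-1.0],4.6],[[1.67,4.23,-1.0],4.6],[[1.67,4.23,-1.0],4.6],[[1.67,4.23,-1.0],4.6],[[1.67,4.23,-1.0],4.6],[[1.67,4.23,-1.0],4.6],[[1.67,4.23,-1.0],4.6],[[1.67,4.23,-1.0],4.6],[[1.67,4.23,-1.0],4.6]], hand=0, newtons=8)

```text
time: 1.45
ee_pos: [0.4481, -0.1341, 0.1304]
eef_rot: [0.805, 0.594, 0.0, 0.0]
ft_force: [1.0, -0.2, -0.8]
width: 0.0872
grip_force: 0.0
```

Emit:
drive_tool(series=[[[0,-0.1,-2.5],0],[[0,0,-2.5],0],[[0,0,-2.5],0],[[0,0,-2],0],[[0,0,-1.4],0],[[0,0,-1.0],0],[[0,0,0],0],[[0,0,0],0],[[0,0,0],0],[[0,0,0],0]])

```text
time: 2.7
ee_pos: [0.448, -0.1366, 0.012]
eef_rot: [0.806, 0.593, 0.0, 0.0]
ft_force: [-0.6, 0.3, -0.3]
width: 0.0873
grip_force: 0.0
```

Emit:
drive_tool(series=[[[0,0,0],0],[[0,0,0],0],[[0,0,0],0],[[0,0,0],0],[[0,0,0],0],[[0,0,0],0],[[0,0,0],0],[[0,0,0],0],[[0,0,0],0],[[0,0,0],0]], hand=1, newtons=10)

```text
time: 3.95
ee_pos: [0.4478, -0.1364, 0.0116]
eef_rot: [0.805, 0.593, 0.0, 0.0]
ft_force: [0.5, -0.2, 0.1]
width: 0.0507
grip_force: 9.9
```

Emit:
drive_tool(series=[[[0,0,0],0],[[0,0,0],0],[[0,0,0],0],[[0,0,0],0],[[0,0,0],0],[[0,0,0.5],0],[[0,0,1.5],0],[[0,0,2],0],[[0,0,2],0],[[0,0,0],0]], newtons=25)

```text
time: 5.2
ee_pos: [0.449, -0.1368, 0.0736]
eef_rot: [0.805, 0.593, 0.001, 0.002]
ft_force: [-0.1, -0.3, -1.5]
width: 0.05
grip_force: 24.8
```

```bash
python3 - <<'E'
from h import *
b=shot("side"); a=shot("top")
i=np.hstack([cv2.resize(b["color"][120:280,180:340],(400,400)),cv2.resize(a["color"][150:230,260,None] if 0 else a["color"][140:240,240:340],(400,400))])
cv2.imwrite("pics/d.png",i[:,:,::-1]); s=r.read_state(); print(s["width"],s["grip_force"],s["ee_pos"])
E
```

```text
0.050344862070902885 24.817772777751088 [ 0.44763117 -0.13648778  0.07159062]
```

View pics/d.png

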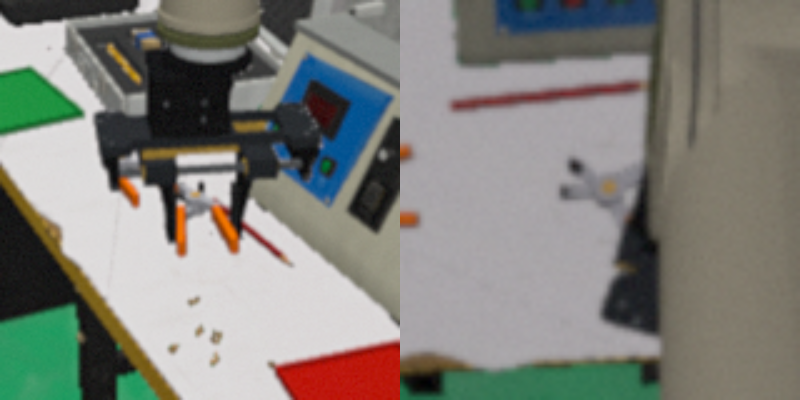

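The clamp shows lifted and level, spread 50 mm at 25 N. That makes it seized, so it goes to the red tray, passing in front of the instrument.

Emit:
drive_tool(series=[[[0,-2.0,0],1.2],[[0,-4.0,0],1.2],[[0,-5.0,0],1.2],[[0,-5.0,0],1.2],[[0,-4.4,0],1.2],[[0,-3,0],1.2],[[1.2,-1.0,0],1.2],[[1.8,0,0],1.2],[[1.5,0,0],1.2],[[0.5,0,0],0]])

```text
time: 6.55
ee_pos: [0.4985, -0.3796, 0.0709]
eef_rot: [0.746, 0.666, 0.0, -0.0]
ft_force: [0.6, -0.2, -1.6]
width: 0.0508
grip_force: 24.8
```

Emit:
drive_tool(series=[[[0,0,-1],0],[[0,0,-2],0],[[0,0,-1.2],0],[[0,0,-0.8],0],[[0,0,0],0],[[0,0,0],0],[[0,0,0],0],[[0,0,0],0],[[0,0,0],0],[[0,0,0],0]])

```text
time: 7.8
ee_pos: [0.4978, -0.3804, 0.0216]
eef_rot: [0.746, 0.666, 0.0, 0.0]
ft_force: [0.2, 0.6, -1.2]
width: 0.0502
grip_force: 24.8
```

```bash
python3 - <<'E'
from h import *
b=shot("side"); a=shot("top")
i=np.hstack([cv2.resize(b["color"][180:340,230:390],(400,400)),cv2.resize(a["color"][140:220,340:440],(500,400))[:,:400]])
cv2.imwrite("pics/e.png",i[:,:,::-1])
E
```

```text
(no output)
```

View pics/e.png

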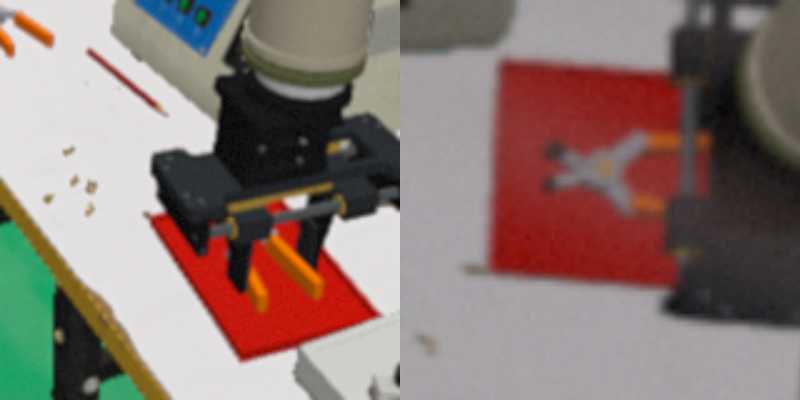

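The clamp hangs aligned over the red tray, and both handles and jaws are inside the rim. I'll lower, open part way, and rise.

Emit:
drive_tool(series=[[[0,0,-0.3],0],[[0,0,-0.25],0],[[0,0,0],0],[[0,0,0],0],[[0,0,0],0],[[0,0,0],0],[[0,0,0],0],[[0,0,0],0],[[0,0,0],0],[[0,0,0],0]])

```text
time: 9.15
ee_pos: [0.4977, -0.3804, 0.0161]
eef_rot: [0.746, 0.666, 0.0, 0.0]
ft_force: [0.1, 0.4, -0.9]
width: 0.0506
grip_force: 24.8
```

Emit:
drive_tool(series=[[[0,0,0],0],[[0,0,0],0],[[0,0,0],0],[[0,0,0],0],[[0,0,0.5],0],[[0,0,1],0],[[0,0,2],0],[[0,0,3],0],[[0,0,3],0],[[0,0,1],0]], hand=0.28)

```text
time: 10.4
ee_pos: [0.4989, -0.3811, 0.1245]
eef_rot: [0.746, 0.666, 0.0, 0.002]
ft_force: [0.2, 0.7, 0.3]
width: 0.063
grip_force: 0.0
```

Emit:
drive_tool(series=[[[-4,0,0],1.1],[[-3.5,2,0],1.1],[[0,5.5,0],1.1],[[0,5.5,0],1.1],[[0,5.5,0],1.1],[[0,5.5,0],1.1],[[0,5.5,0],1.1],[[0,5.5,0],1.1],[[0,5.5,0],1.1],[[0,5,0],1.1]], hand=0, newtons=10)

```text
time: 11.65
ee_pos: [0.4223, 0.0764, 0.1213]
eef_rot: [0.678, 0.735, 0.0, 0.0]
ft_force: [0.3, 0.4, 0.2]
width: 0.087
grip_force: 0.0
```

Emit:
drive_tool(series=[[[3,0,0],0],[[2.6,0,0],0],[[0,0,-1],0],[[0,0,-2],0],[[0,0,-2],0],[[0,0,-1],0],[[0,0,0],0],[[0,0,0],0],[[0,0,0],0],[[0,0,0],0]])

```text
time: 12.9
ee_pos: [0.479, 0.0746, 0.0615]
eef_rot: [0.679, 0.734, 0.0, 0.0]
ft_force: [0.3, 0.2, -1.0]
width: 0.0869
grip_force: 0.0
```

```bash
python3 - <<'E'
from h import *
a=shot("top"); b=shot("side")
i=np.hstack([cv2.resize(b["color"][150:250,190:290],(400,400)),cv2.resize(a["color"][160:230,340:440],(571,400))[:,:400]])
cv2.imwrite("pics/f.png",i[:,:,::-1]); print(r.read_state()["ee_pos"])
for o in orange(a,0.014,15): print(*o)
E
```

```text
[0.47884252 0.07455284 0.06127106]
85 [400.9 168.1] [ 0.5183 -0.3874] 90.2 0.0612
84 [398.4 182.8] [ 0.4779 -0.3772] 76.5 0.0671
```

View pics/f.png

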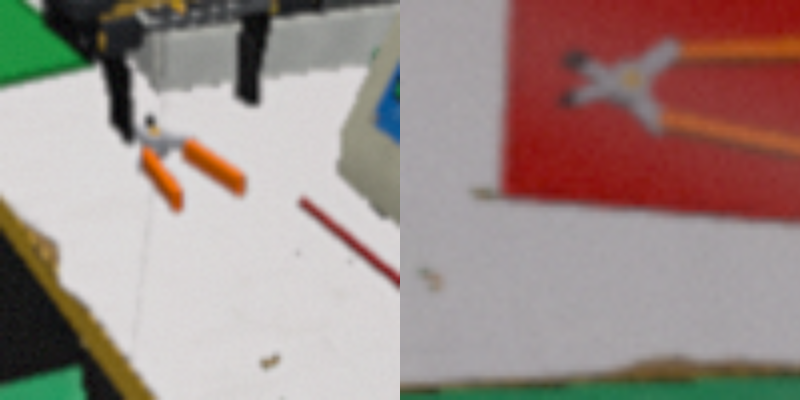

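The red-tray clamp lies flat inside its tray, and the fingers are straddling the second clamp. I'll go down and squeeze it.

Emit:
drive_tool(series=[[[0,0,-1.5],0],[[0,0,-1.5],0],[[0,0,-1.2],0],[[0,0,-0.8],0],[[0,0,0],0],[[0,0,0],0],[[0,0,0],0],[[0,0,0],0],[[0,0,0],0],[[0,0,0],0]])

```text
time: 14.25
ee_pos: [0.4788, 0.0746, 0.0112]
eef_rot: [0.679, 0.734, 0.0, 0.0]
ft_force: [-0.0, 0.3, -0.1]
width: 0.0872
grip_force: 0.0
```

Emit:
drive_tool(series=[[[0,0,0],0],[[0,0,0],0],[[0,0,0],0],[[0,0,0],0],[[0,0,0],0],[[0,0,0],0],[[0,0,0],0],[[0,0,0],0],[[0,0,0],0],[[0,0,0],0]], hand=1, newtons=10)

```text
time: 15.5
ee_pos: [0.4787, 0.0745, 0.011]
eef_rot: [0.679, 0.734, -0.0, -0.0]
ft_force: [0.1, -0.3, 1.8]
width: 0.0246
grip_force: 9.9
```

Emit:
drive_tool(series=[[[0,0,0],0],[[0,0,0],0],[[0,0,0],0],[[0,0,0],0],[[0,0,0],0],[[0,0,0],0],[[0,0,0],0],[[0,0,0],0],[[0,0,0],0],[[0,0,0],0]], newtons=25)

```text
time: 16.75
ee_pos: [0.4787, 0.0746, 0.0111]
eef_rot: [0.679, 0.734, 0.0, -0.0]
ft_force: [-1.3, -0.4, 1.3]
width: 0.0237
grip_force: 24.8
```

It shuts at 24 mm, so the hinge works. I'll carry it to the green tray, backing off in x first to clear the toolbox.

Emit:
drive_tool(series=[[[0,0,0.5],0],[[0,0,1.5],0],[[0,0,2],0],[[-1.5,0,2],0],[[-2.5,1.2,0],0],[[-2,4,0],0],[[-0.7,5.5,0],0],[[0,6,0],0],[[0,5.5,0],0],[[0,4,0],0]])

```text
time: 18.0
ee_pos: [0.4115, 0.3393, 0.0722]
eef_rot: [0.678, 0.735, 0.001, -0.0]
ft_force: [-0.3, 0.4, -0.6]
width: 0.0238
grip_force: 24.8
```

Emit:
drive_tool(series=[[[0,0,-1],0],[[0,0,-2],0],[[0,0,-1.2],0],[[0,0,-0.8],0],[[0,0,0],0],[[0,0,0],0],[[0,0,0],0],[[0,0,0],0],[[0,0,0],0],[[0,0,0],0]])

```text
time: 19.25
ee_pos: [0.4117, 0.3366, 0.0211]
eef_rot: [0.679, 0.734, 0.0, 0.0]
ft_force: [-0.4, -0.0, -2.0]
width: 0.0236
grip_force: 24.8
```

```bash
python3 - <<'E'
from h import *
a=shot("top"); b=shot("side")
i=np.hstack([cv2.resize(b["color"][120:220,140:240],(400,400)),cv2.resize(a["color"][160:260,80:180],(400,400))])
cv2.imwrite("pics/g.png",i[:,:,::-1]); s=r.read_state();print(s["ee_pos"],s["width"])
E
```

```text
[0.41175937 0.33658464 0.02109009] 0.02349779723931258
```

View pics/g.png

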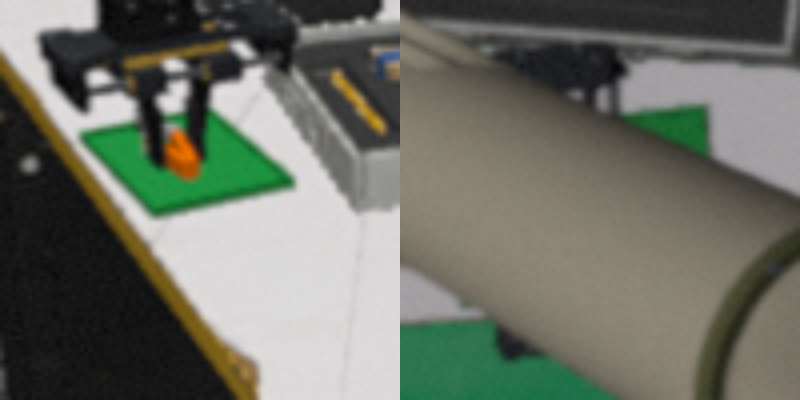

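The shut clamp hangs over the green tray within its rim, and the gripper body is clear of the toolbox. I'll lower and release.

Emit:
drive_tool(series=[[[0,0,-0.3],0],[[0,0,-0.25],0],[[0,0,0],0],[[0,0,0],0],[[0,0,0],0],[[0,0,0],0],[[0,0,0],0],[[0,0,0],0],[[0,0,0],0],[[0,0,0],0]])

```text
time: 20.6
ee_pos: [0.4117, 0.3366, 0.0156]
eef_rot: [0.679, 0.734, 0.0, 0.0]
ft_force: [0.2, 0.1, -2.4]
width: 0.0239
grip_force: 24.8
```

Emit:
drive_tool(series=[[[0,0,0],0],[[0,0,0],0],[[0,0,0],0],[[0,0,0],0],[[0,0,0],0],[[0,0,0.5],0],[[0,0,1.5],0],[[0,0,3],0],[[0,0,4],0],[[0,0,4],0]], hand=0.55)

```text
time: 21.85
ee_pos: [0.4115, 0.3368, 0.1478]
eef_rot: [0.679, 0.734, 0.0, 0.0]
ft_force: [0.7, -0.1, -0.6]
width: 0.0389
grip_force: 0.0
```

Emit:
drive_tool(series=[[[0,-4,1],0],[[0,-5,0],0],[[0,-5,0],0],[[0,-5,0],0],[[0,-5,0],0],[[0,-4,0],0],[[0,-2,0],0],[[0,0,0],0],[[0,0,0],0],[[0,0,0],0]])

```text
time: 23.1
ee_pos: [0.4118, 0.0377, 0.1558]
eef_rot: [0.678, 0.735, 0.0, 0.0]
ft_force: [-1.2, 0.0, 0.5]
width: 0.0392
grip_force: 0.0
```

```bash
python3 - <<'E'
from h import *
a=shot("top"); b=shot("side")
i=np.hstack([cv2.resize(a["color"][170:245,85:185],(400,300)),cv2.resize(a["color"][140:215,345:445],(400,300))])
i=np.vstack([i,np.hstack([cv2.resize(b["color"][120:195,140:240],(400,300)),cv2.resize(b["color"][250:325,280:380],(400,300))])])
cv2.imwrite("pics/h.png",i[:,:,::-1]); s=r.read_state();print(s["ee_pos"],s["width"])
for o in orange(a,0.018,15): print(*o)
E
```

```text
[0.41174014 0.03739525 0.15562449] 0.03917632605243022
87 [401.  168.1] [ 0.5174 -0.3863] 90.4 0.0609
85 [398.3 182.8] [ 0.4771 -0.3755] 76.3 0.0669
141 [132.4 214.4] [0.4104 0.336 ] 96.0 0.0644
```

View pics/h.png

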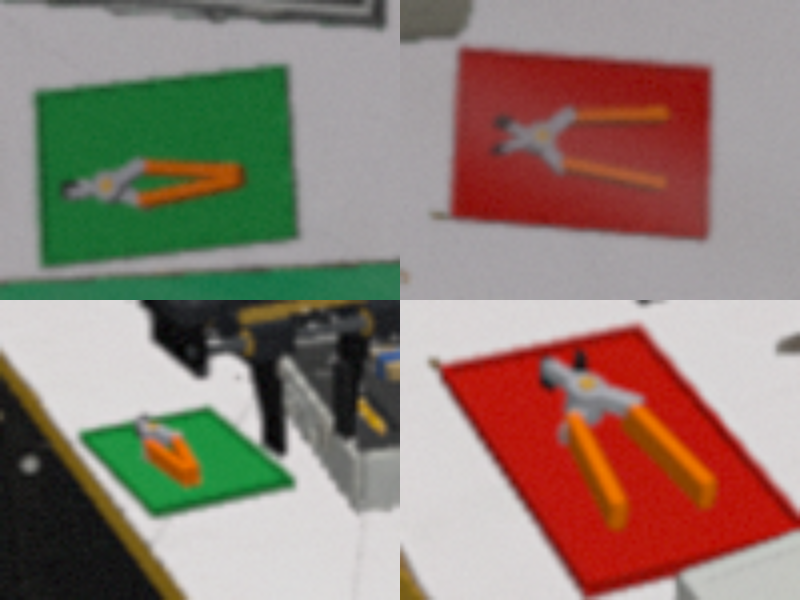

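The shut clamp lies flat inside the green tray, the open (seized) one lies flat inside the red tray, and the arm is clear of both.

```bash
python3 -c "
from bench import r
print(r.close_job())"
```

```text
the job is handed in; nothing more can be done
None
```

The job is handed in: the clamp that closes lies shut and flat in the green stock tray, the seized one lies flat in the red repair tray, and it took about 23 s of the 54 s allowed.

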